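# Lock a plaster mould with the square key

### The job

Take the yellow-handled square key from its wooden rack, push it fully down into the recessed square socket of the green mould press, and turn it clockwise (seen from above) until the red clamp arm has swung onto the plaster mould as far as it will go. Turn the arm only with the key: the robot itself must not push on the press. Leave the key standing in the socket, let go of it, and leave the vase, the red bowl and the bottle where they are.

Things in the scene. Friction and masses are not known exactly. Their poses are not given: they have to be found in the camera images.
- key: Loose T-shaped key, standing in the rack at the start. Origin at the centre of its foot, z up the shank. Steel shank 14 mm square, faces parallel to its x and y, from 0 to 46 mm up; its lowest 3 mm is stepped down to 12 mm square. Yellow handle 45 to 71 mm up: 46 mm long along x, 16 mm thick along y (pinch it across y). About 0.12 kg.
- rack: Wooden block 64 x 64 x 40 mm, fixed to the table; origin at the centre of its underside. A 16.5 mm square well 28 mm deep in its top holds the key, whose foot stands 12 mm above the table and must rise 28 mm to come clear. The handle's underside is then 17 mm above the block.
- press: Fixed mould press: green base plate 195 x 136 x 12 mm with a green post 48 x 52 mm, 50 mm high, and a white plaster mould 112 x 116 mm in plan, its top 57.5 mm above the table, a thin steel plate on it up to 60.5 mm. Origin on the table under the lock's axis, at the post's centre; the mould lies to the press's +x, 36 to 148 mm from the origin.
- socket (a point): Centre of the floor of the square socket in the steel hub, 55 mm above the table: the key's foot is home here. The socket is 17 mm square and 20 mm deep (mouth at 75 mm); the key may enter in any of four quarter-turn positions. The frame turns with the hub: z up, x along the red arm, the socket's sides parallel to x and y.
- latch (a joint): Turn of hub and red arm, rad: 0 = open (arm 1.2 rad counter-clockwise from the press's +x, beside the mould), 1.2 = locked at its stop (arm along the press's +x, over the mould). Grows clockwise seen from above. Starts at 0 to 0.15. No spring, stays where left; friction about 0.10 N m. The key has play: it turns up to about 0.25 rad in the socket before it drives the hub.
- vase: Loose white plaster vase, 118 mm tall, 68 mm across, standing; origin at the centre of its underside. Bystander.
- bowl: Loose red plastic bowl, 50 mm tall, 110 mm across; origin at the centre of its underside. Bystander.
- bottle: Loose clear capped bottle with a blue band, 190 mm tall, 64 mm across; origin at the centre of its underside. Bystander.
- rim (a point): Centre of the hub's top rim, on the lock's axis, 81 mm above the table. The hub is a steel drum 40 mm across on the post, 50 to 81 mm above the table. In its top is a round recess 25 mm across and 6 mm deep, with the square socket in its floor.
- clamp_tip (a point): Tip of the red clamp arm, 64 mm from the lock's axis. The arm sticks out of the hub's side, 15 mm wide, 61 to 70 mm above the table, and turns with the hub.

How it is judged:
By the outcome, as a careful person would: the job done as asked, in the order asked, and still so for the second after the job is handed in, with the robot touching nothing.
It also fails if it takes over 51 s, if anything falls off the work surface, if the arm or the gripper's body presses on something with over 40 N, if the wrist force passes 120 N, or if a joint passes its speed limit or range.

### The arm

A 6-joint arm with a two-finger parallel gripper is mounted at the origin on the work surface. World frame = base frame: x ahead of the robot, y to its left, z up, the work surface at z = 0. Lengths are in mm, angles in rad, forces in N, time in s.
With the tool pointing down it reaches from about 350 to 975 mm from the base axis. Payload 7.1 kg.
Tool frame: the origin (TCP) lies between the finger pads; the fingertips stand 8 mm ahead of it and the grasp point (between the pads) lies 11 mm behind it; x points along the fingers, y is the direction in which the jaws open and shut, and the axes are right-handed (so a half turn about x gives the same grasp; the last joint's range is limited). The gripper opens to 88 mm and grips with 3 to 60 N. Pads are 20 mm wide; open, the fingers measure 115 mm over their backs; the gripper's body (75 mm by 178 mm) begins 61 mm behind the grasp point.
Start: joints at [1.098, 0.423, 1.63, -0, 1.089, -0.019], TCP at [273.958, 561.74, 230.675] pointing down, gripper open.
Joint ranges: [-3, 3], [-0.9, 2.11], [0.09, 2.58], [-1.31, 4.45], [0.11, 2.69], [-2.54, 2.54]. Speed limits (rad/s): [2.39, 2.39, 3.01, 3.14, 3.14, 3.14].

### API

Orientations are given as a rotation vector (axis times angle).
In Python, from workcell import ctrl gives the robot as it stands.
- The arm moves only by the tool apply_moves, never from a script. Its argument "increments" is a list of rows, each an object with "gripper": the opening in per cent of the stroke, from 0 (shut) to 100 (fully open); "delta_pos": the shift along the tool's x, y, z in cm, a list of three; "dr": the turn, a rotation vector about the tool's x, y, z in rad, a list of three. In form: [{"gripper": gripper, "delta_pos": [dx, dy, dz], "dr": [ax, ay, az]}, ...]. A call has exactly 5 rows; each row shifts and turns the commanded pose from where the row before left it, along the tool's axes as they then stand; what a row does not reach is not made up. A row lasts 1/12 s, in which the tool goes at most 41.7 mm and 7.16 degrees, less where a joint would pass 70% of its speed; a pose out of reach is approached as far as the arm can. A call with a gripper value outside its range is refused whole. The fingers move at their own pace and stop on an object; the grip force is fixed at half the most. Time passes only in rows, so rows that do not move let the fingers close, or fill a call up. It gives the time, the measured TCP pose, the force and the opening at its end, in the units of the state.
- ctrl.get_obs(): the state, without advancing time (a new reading comes with each control period).
- ctrl.get_image(name): name is "scene" or "side" or "wrist"; returns a dict with "img" (400x640x3 uint8, red, green, blue), "range_z" (400x640 float32, mm along the optical axis (not along the pixel's ray), 0 where there is no reading), "mtx" (3x3 intrinsics, pixels), "k1" (the pictures are not rectified: a ray, as slopes to the right and down, at radius r is drawn at 1 + k1 r^2 times it, then the intrinsics apply), "rvec" (rotation vector, rad) and "tvec" (3), from world to camera coordinates, as OpenCV has them. Camera axes: x right, y down, z forward; pixel columns grow to the right and rows downward; lengths in mm; the calibration is good to about 2 mm. A picture is of the moment at which its call begins.
- ctrl.close_job(): hands the job in, once; it reports no verdict.
The state is a dict: "t": time; "qpos": joint angles; "qvel": joint speeds; "joint_torque": joint torques, N m; "ee_pos": TCP position; "orientation": TCP orientation; "ft_force": force on the tool from outside, world axes, zero at the start; "moment": the same for the moment, N m; "width": finger opening in mm.
Only numpy, scipy, OpenCV 4.12 (cv2) and the standard library are available. Lean on these libraries where they do the work, as an engineer would, in place of code of your own. Each camera call takes 0.05 s, during which the arm holds its last target. There are 200 camera calls.

## Working session

There is one attempt and no reset: what is moved stays moved. The work goes in short steps, Python scripts to look and compute and a tool call to move; the robot and the scene stay as the last step left them, time stands still between calls to the robot, and variables do not carry over. Pictures are saved under pics/ and viewed, about 8 in all and at most 12, crops included, and the job is handed in when it is done.

Besides the shell and the picture viewer there is one more tool, called after "Call:" by a JSON object that holds its "fn" and its "kwargs". apply_moves: Moves the arm, as the interface text tells. Its arguments: {"type":"object","properties":{"increments":{"type":"array","items":{"type":"object","properties":{"gripper":{"type":"number"},"delta_pos":{"type":"array","items":{"type":"number"}},"dr":{"type":"array","items":{"type":"number"}}}}}},"required":["increments"]}

```bash
mkdir -p pics
cat > h.py <<'E'
import numpy as np, cv2
from workcell import ctrl
def cap(n):
    d=ctrl.get_image(n); d={k:(np.array(v) if not isinstance(v,(float,int)) else v) for k,v in d.items()}
    np.savez('pics/%s.npz'%n,**d); return d
def load(n): return dict(np.load('pics/%s.npz'%n))
def ray(d,uv):
    uv=np.atleast_2d(np.float64(uv)); K=d['mtx']
    s=np.c_[(uv[:,0]-K[0,2])/K[0,0],(uv[:,1]-K[1,2])/K[1,1]]; t=s.copy()
    for _ in range(20): t=s/(1+float(d['k1'])*(t**2).sum(1))[:,None]
    R=cv2.Rodrigues(d['rvec'])[0]; o=-R.T@d['tvec'].ravel()
    return o,np.c_[t,np.ones(len(t))]@R
def onz(d,uv,z):
    o,r=ray(d,uv); return o+r*((z-o[2])/r[:,2])[:,None]
def dep(d):
    h,w=d['range_z'].shape; v,u=np.mgrid[:h,:w]
    o,r=ray(d,np.c_[u.ravel(),v.ravel()]); return (o+r*d['range_z'].ravel()[:,None]).reshape(h,w,3)
def save(d,f): cv2.imwrite('pics/'+f,cv2.cvtColor(d['img'],cv2.COLOR_RGB2BGR))
E
python3 - <<'E'
from h import *
print(ctrl.get_obs())
for n in ['scene','side','wrist']:
    d=cap(n); save(d,n+'0.png'); o,_=ray(d,[320,200]); print(n,d['mtx'],d['k1'],o)
E
cd pics; python3 -c "
import cv2,numpy as np
cv2.imwrite('st.png',np.vstack([cv2.resize(cv2.imread(n+'0.png'),(480,300)) for n in ['side','wrist']]))"
```

```text
{'t': 0.0, 'qpos': array([ 1.09801283e+00,  4.23828465e-01,  1.63069352e+00,  2.04175227e-05,
        1.08856791e+00, -1.90070072e-02]), 'qvel': array([-9.56212116e-04,  2.52292659e-03, -3.49230273e-04,  4.06294082e-04,
       -8.10471172e-04,  4.60734169e-05]), 'joint_torque': array([-2.96428167e-03, -5.44627869e+01, -2.73667163e+01,  6.42909086e-02,
        2.28904327e-02, -1.15188604e-04]), 'ee_pos': array([273.70745779, 561.28092339, 229.90801954]), 'orientation': array([ 0.35472175,  1.54172995, -0.35701213]), 'ft_force': array([-0.41412967,  0.07321102, -0.03940698]), 'moment': array([ 0.01453296, -0.01789008,  0.00148338]), 'width': 87.92196621990472}
scene [[395.11477194   0.         317.55689342]
 [  0.         395.11477194 201.59219936]
 [  0.           0.           1.        ]] -0.05627379372065494 [1216.10278124  170.7400537   735.46508341]
side [[454.76466339   0.         318.93909614]
 [  0.         454.76466339 204.62046281]
 [  0.           0.           1.        ]] 0.04107836138685734 [460.53682526 928.47102002 726.96897665]
wrist [[324.84262981   0.         320.26469494]
 [  0.         324.84262981 200.01229067]
 [  0.           0.           1.        ]] -0.060167462359532964 [211.23672711 591.44305153 382.97713962]
```

View pics/scene0.png

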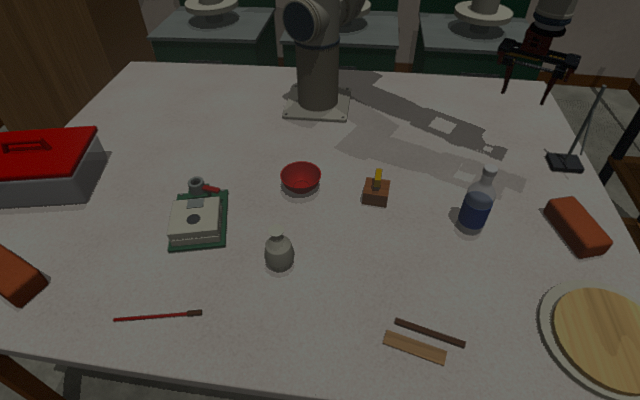

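View pics/st.png

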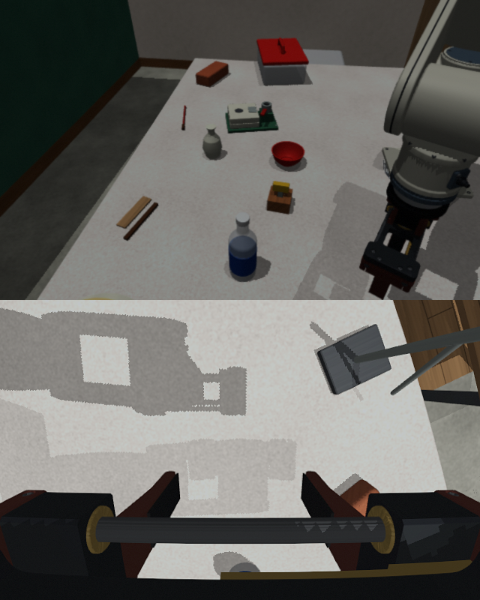

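The scene view shows the key (379,174) in its rack (376,192), and the press hub (196,184) with its red arm pointing right (212,188). The side view shows the same things, with the bottle near the rack.

```bash
cat > m.py <<'E'
from h import *
for n in ['scene','side']:
    d=load(n); P=dep(d); hsv=cv2.cvtColor(d['img'],cv2.COLOR_RGB2HSV); H,S,V=[hsv[...,i].astype(int) for i in range(3)]
    ok=(P[...,0]>300)&(P[...,0]<950)&(np.abs(P[...,1])<600)&(P[...,2]>4)&(P[...,2]<200)&(d['range_z']>0)
    def rep(name,m):
        q=P[m]; 
        if len(q)<3: print(n,name,len(q)); return
        v,u=np.nonzero(m)
        r=cv2.minAreaRect(q[:,:2].astype(np.float32))
        print(n,name,len(q),'px',u.mean().round(),v.mean().round(),'lo',np.percentile(q,3,0).round(),'hi',np.percentile(q,97,0).round(),'rect',np.round(r[0]),np.round(r[1]),round(r[2],1))
    y=ok&(H>20)&(H<35)&(S>150)&(V>60); rep('yellow',y); rep('ytop',y&(P[...,2]>79))
    kc=np.median(P[y],0)
    near=np.linalg.norm(P[...,:2]-kc[:2],axis=2)<60
    rep('rack',ok&near&~y); rep('racktop',ok&near&~y&(abs(P[...,2]-40)<5))
    red=ok&((H<8)|(H>172))&(S>120)
    rep('red_arm',red&(P[...,2]>55)&(P[...,2]<80))
    g=ok&(H>60)&(H<95)&(S>90); rep('green',g); rep('plate',g&(P[...,2]<18))
    gc=np.median(P[g],0); near=np.linalg.norm(P[...,:2]-gc[:2],axis=2)<150
    rep('hub',ok&near&(P[...,2]>73)&(P[...,2]<95)&~red); rep('mould',ok&near&(abs(P[...,2]-59)<4)&(S<80))
    c=cv2.connectedComponentsWithStats((ok&(P[...,2]>15)).astype(np.uint8))
    for s,ce in zip(c[2][1:],c[3][1:]):
        if s[4]>60:
            i=(c[1]==list(c[2][:,4]).index(s[4]));q=P[i]; print('  blob',s[4],ce.round(),np.percentile(q,3,0).round(),np.percentile(q,97,0).round())
E
python3 m.py
python3 -c "
import cv2
a=cv2.imread('pics/scene0.png')[165:255,150:240];b=cv2.imread('pics/side0.png')[125:185,290:380]
import numpy as np
c=cv2.imread('pics/scene0.png')[160:220,350:410];e=cv2.imread('pics/side0.png')[230:290,345:405]
f=lambda x:cv2.resize(x,(400,300),interpolation=cv2.INTER_CUBIC)
cv2.imwrite('pics/cr.png',np.vstack([np.hstack([f(a),f(b)]),np.hstack([f(c),f(e)])]))"
```

```text
scene yellow 72 px 378.0 175.0 lo [433. 207.  81.] hi [475. 222.  86.] rect [454. 214.] [14. 45.] 86.4
scene ytop 70 px 378.0 175.0 lo [433. 207.  81.] hi [474. 222.  86.] rect [454. 214.] [14. 45.] 86.4
scene rack 665 px 376.0 191.0 lo [424. 182.   7.] hi [487. 244.  76.] rect [455. 213.] [85. 89.] 21.9
scene racktop 396 px 376.0 188.0 lo [423. 183.  36.] hi [486. 244.  43.] rect [453. 214.] [64. 69.] 84.7
scene red_arm 86 px 208.0 189.0 lo [ 532. -219.   65.] hi [ 547. -177.   73.] rect [ 660. -363.] [ 37. 446.] 36.2
scene green 353 px 206.0 223.0 lo [ 496. -297.   11.] hi [ 693. -140.   51.] rect [ 591. -222.] [193. 132.] 14.5
scene plate 330 px 207.0 225.0 lo [ 496. -298.   11.] hi [ 693. -140.   15.] rect [ 591. -222.] [193. 132.] 14.5
scene hub 158 px 196.0 182.0 lo [ 512. -255.   74.] hi [ 550. -219.   83.] rect [ 531. -238.] [40. 39.] 53.8
scene mould 1667 px 193.0 215.0 lo [ 560. -270.   56.] hi [ 676. -159.   62.] rect [ 597. -221.] [161. 115.] 14.0
  blob 2465 [ 79. 167.] [ 390. -598.   19.] [ 579. -553.  122.]
  blob 827 [300. 175.] [388. -36.  16.] [489.  60.  52.]
  blo
[... 1096 characters left out ...]
13.9
side hub 93 px 354.0 139.0 lo [ 512. -256.   74.] hi [ 546. -218.   82.] rect [ 529. -238.] [36. 40.] 33.1
side mould 743 px 324.0 148.0 lo [ 558. -270.   55.] hi [ 667. -156.   61.] rect [ 590. -220.] [168. 122.] 13.0
  blob 1821 [378.  94.] [ 378. -595.   19.] [ 566. -553.  119.]
  blob 571 [277. 101.] [ 781. -596.   17.] [ 878. -504.   57.]
  blob 1715 [331. 153.] [ 509. -264.   18.] [ 669. -150.   78.]
  blob 798 [282. 189.] [664.  -3.  20.] [718.  37. 119.]
  blob 960 [383. 203.] [387. -39.  17.] [483.  63.  51.]
  blob 1071 [373. 261.] [420. 195.  17.] [482. 247.  84.]
  blob 2675 [323. 332.] [496. 440.  22.] [554. 479. 190.]
  blob 99 [129. 398.] [800. 565.  16.] [856. 578.  30.]
```

View pics/cr.png

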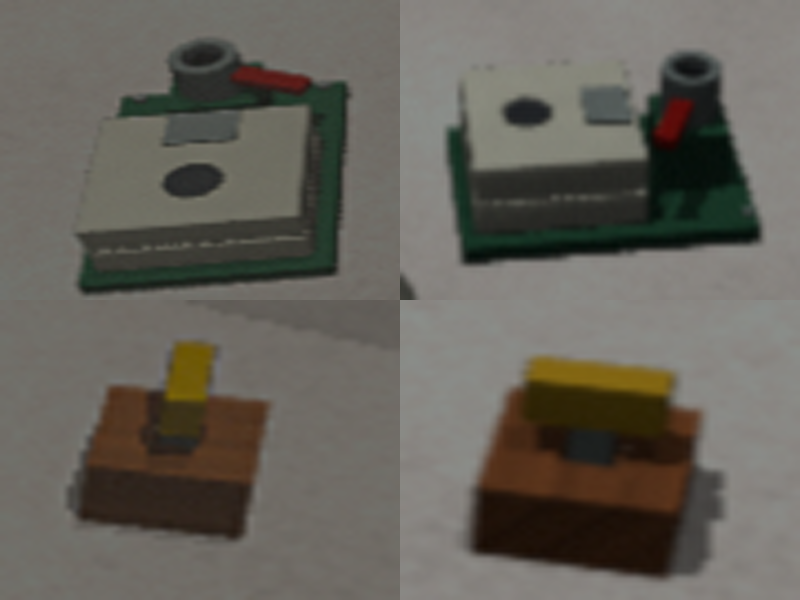

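Key, rack and hub heights all agree with the given sizes in both views. The arm points about 80° in the world frame. Next, the pick geometry.

```bash
cat > plan.py <<'E'
from h import *
from scipy.spatial.transform import Rotation as Rn
def plan(pos,jaw=None,verbose=True):
    """shift (tool axes before and after the turn, cm) and the turn (rad) to reach pos with tool straight down, jaw yaw deg (mod 180)"""
    s=ctrl.get_obs(); R=Rn.from_rotvec(s['orientation']); M=R.as_matrix(); p=s['ee_pos']
    print('t',round(s['t'],2),'p',p.round(1),'x',M[:,0].round(3),'jaw',np.degrees(np.arctan2(M[1,1],M[0,1])).round(2),'q',s['qpos'].round(2),'F',s['ft_force'].round(1),'M',s['moment'].round(2),'w',round(s['width'],1))
    if jaw is None: jaw=np.degrees(np.arctan2(M[1,1],M[0,1]))
    c=[]
    for a in (jaw,jaw+180):
        y=np.array([np.cos(np.radians(a)),np.sin(np.radians(a)),0]); x=np.array([0,0,-1.])
        T=Rn.from_matrix(np.c_[x,y,np.cross(x,y)]); c.append((R.inv()*T,T))
    c.sort(key=lambda k:k[0].magnitude()); 
    for r,T in c: print('dr',r.as_rotvec().round(4),'shift(now)',(M.T@(np.array(pos)-p)/10).round(3),'shift(after turn)',(T.as_matrix().T@(np.array(pos)-p)/10).round(3))
E
python3 - <<'E'
from plan import *
plan([452,214,140],85.5)
d=load('scene');P=dep(d);hsv=cv2.cvtColor(d['img'],cv2.COLOR_RGB2HSV)
for n in ['scene','side']:
    d=load(n);P=dep(d);h=cv2.cvtColor(d['img'],cv2.COLOR_RGB2HSV)
    m=((h[...,0]<8)|(h[...,0]>172))&(h[...,1]>120)&(abs(P[...,0]-540)<60)&(abs(P[...,1]+200)<60)&(P[...,2]>55)
    c=cv2.minAreaRect(P[m&(P[...,2]>67)][:,:2].astype(np.float32)); q=P[m&(P[...,2]>67)]; print(n,c, q.mean(0), np.degrees(np.arctan2(q[:,1].mean()+238,q[:,0].mean()-530)))
E
```

```text
t 0.15 p [273.8 561.4 230.1] x [-0.001 -0.001 -1.   ] jaw 64.0 q [ 1.1   0.42  1.63  0.    1.09 -0.02] F [-0.5  0.3  0.3] M [-0.02 -0.06 -0.01] w 87.9
dr [-3.753e-01 -3.000e-04  1.100e-03] shift(now) [  9.035 -23.399  31.249] shift(after turn) [  9.009 -33.233  20.495]
dr [2.7663e+00 1.6000e-03 4.0000e-04] shift(now) [  9.035 -23.399  31.249] shift(after turn) [  9.009  33.233 -20.495]
scene ((538.8968505859375, -198.05699157714844), (43.476112365722656, 13.39109992980957), 76.75164031982422) [ 539.75928371 -197.94168252   70.40692921] 76.30794073382238
side ((535.9595336914062, -197.18441772460938), (47.69219207763672, 14.18400764465332), 80.61626434326172) [ 535.65036982 -197.02703555   69.6492378 ] 82.14815990636949
```

Call:
{"fn": "apply_moves", "kwargs": {"increments": [{"gripper":60,"delta_pos":[0,0,0],"dr":[-0.094,0,0]},{"gripper":60,"delta_pos":[0,0,0],"dr":[-0.094,0,0]},{"gripper":60,"delta_pos":[0,0,0],"dr":[-0.094,0,0]},{"gripper":60,"delta_pos":[0,0,0],"dr":[-0.093,0,0]},{"gripper":60,"delta_pos":[0,-3.0,1.9],"dr":[0,0,0]}]}}

```text
t: 0.57
ee_pos: [289.2, 533.7, 230.6]
orientation: [0.058, 1.57, -0.053]
ft_force: [0.6, 0.4, -0.2]
width: 58.0
```

Call:
{"fn": "apply_moves", "kwargs": {"increments": [{"gripper":60,"delta_pos":[0.5,-3.0,1.9],"dr":[0,0,0]},{"gripper":60,"delta_pos":[0.5,-3.0,1.9],"dr":[0,0,0]},{"gripper":60,"delta_pos":[0.5,-3.0,1.9],"dr":[0,0,0]},{"gripper":60,"delta_pos":[0.5,-3.0,1.9],"dr":[0,0,0]},{"gripper":60,"delta_pos":[0.5,-3.0,1.9],"dr":[0,0,0]}]}}

```text
t: 0.98
ee_pos: [373.8, 371.7, 205.4]
orientation: [0.061, 1.57, -0.062]
ft_force: [0.8, -0.1, -0.5]
width: 52.9
```

Call:
{"fn": "apply_moves", "kwargs": {"increments": [{"gripper":60,"delta_pos":[1,-3.0,1.9],"dr":[0,0,0]},{"gripper":60,"delta_pos":[1,-3.0,1.8],"dr":[0,0,0]},{"gripper":60,"delta_pos":[1,-3.0,1.7],"dr":[0,0,0]},{"gripper":60,"delta_pos":[1,-3.0,1.7],"dr":[0,0,0]},{"gripper":60,"delta_pos":[1,0,0],"dr":[0,0,0]}]}}

```text
t: 1.4
ee_pos: [436.3, 243.9, 155.1]
orientation: [0.064, 1.57, -0.066]
ft_force: [0.3, -0.0, 0.1]
width: 52.7
```

Run:
```python
from plan import *
plan([452,214,140],85.5)
d=cap('wrist');save(d,'wrist1.png')
P=dep(d);h=cv2.cvtColor(d['img'],cv2.COLOR_RGB2HSV)
y=(h[...,0]>20)&(h[...,0]<35)&(h[...,1]>150)&(P[...,2]>75)&(P[...,2]<95)
print(y.sum(), cv2.minAreaRect(P[y][:,:2].astype(np.float32)) if y.sum()>5 else '')
```

```text
t 1.4 p [436.3 243.9 155.1] x [ 0.    -0.001 -1.   ] jaw 85.27 q [ 0.49  0.35  1.96 -0.    0.83 -1.  ] F [ 0.3 -0.   0.1] M [ 0.08  0.01 -0.01] w 52.7
dr [-0.0039  0.0001  0.0012] shift(now) [ 1.518 -2.845  1.813] shift(after turn) [ 1.514 -2.854  1.802]
dr [ 3.1377e+00  1.9000e-03 -2.0000e-04] shift(now) [ 1.518 -2.845  1.813] shift(after turn) [ 1.514  2.854 -1.802]
1276 ((450.07354736328125, 213.08038330078125), (16.15867805480957, 45.36773681640625), 85.5636978149414)
```

View pics/wrist1.png

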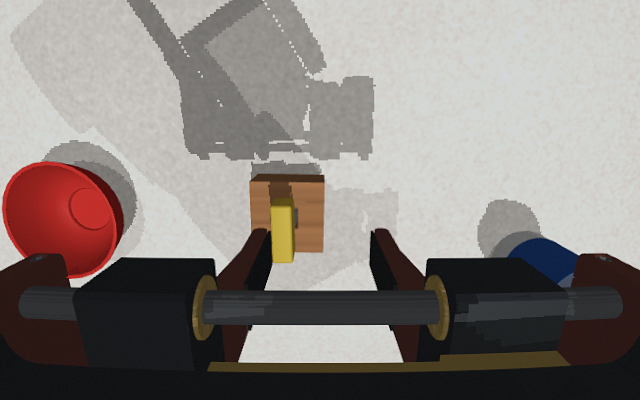

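The wrist view shows the handle at (283,233) on the rack, left of the jaw midline. It measures 16 × 45 mm at (450,213), with yaw −4.4°. I'll move over it and descend.

Call:
{"fn": "apply_moves", "kwargs": {"increments": [{"gripper":60,"delta_pos":[0,-1.5,0.9],"dr":[-0.005,0,0]},{"gripper":60,"delta_pos":[0,-1.43,0.77],"dr":[0,0,0]},{"gripper":60,"delta_pos":[2,0,0],"dr":[0,0,0]},{"gripper":60,"delta_pos":[2,0,0],"dr":[0,0,0]},{"gripper":60,"delta_pos":[2,0,0],"dr":[0,0,0]}]}}

```text
t: 1.87
ee_pos: [449.5, 218.5, 95.5]
orientation: [0.059, 1.569, -0.057]
ft_force: [-0.0, -0.6, -0.7]
width: 52.6
```

Call:
{"fn": "apply_moves", "kwargs": {"increments": [{"gripper":60,"delta_pos":[1.5,0,0],"dr":[0,0,0]},{"gripper":60,"delta_pos":[1.2,0,0],"dr":[0,0,0]},{"gripper":60,"delta_pos":[0.9,0,0],"dr":[0,0,0]},{"gripper":60,"delta_pos":[0,0,0],"dr":[0,0,0]},{"gripper":60,"delta_pos":[0,0,0],"dr":[0,0,0]}]}}

```text
t: 2.28
ee_pos: [448.9, 218.1, 59.6]
orientation: [0.057, 1.571, -0.058]
ft_force: [-0.2, -0.3, 0.1]
width: 53.2
```

Call:
{"fn": "apply_moves", "kwargs": {"increments": [{"gripper":5,"delta_pos":[0,0,0],"dr":[0,0,0]},{"gripper":5,"delta_pos":[0,0,0],"dr":[0,0,0]},{"gripper":5,"delta_pos":[0,0,0],"dr":[0,0,0]},{"gripper":5,"delta_pos":[0,0,0],"dr":[0,0,0]},{"gripper":5,"delta_pos":[0,0,0],"dr":[0,0,0]}]}}

```text
t: 2.7
ee_pos: [449.4, 217.7, 60.1]
orientation: [0.058, 1.569, -0.058]
ft_force: [-0.2, -0.1, 0.4]
width: 22.8
```

Run:
```python
from plan import *
plan([450.5,213.3,59],85.6)
```

```text
t 2.7 p [449.4 217.7  60.1] x [ 0.001  0.    -1.   ] jaw 85.77 q [ 0.43  0.52  2.   -0.    0.62 -1.07] F [-0.2 -0.1  0.4] M [-0.01  0.    0.01] w 22.8
dr [ 0.0029  0.0007 -0.0003] shift(now) [ 0.109 -0.429  0.139] shift(after turn) [ 0.109 -0.429  0.14 ]
dr [-3.1387e+00  5.0000e-04  1.0000e-03] shift(now) [ 0.109 -0.429  0.139] shift(after turn) [ 0.109  0.429 -0.14 ]
```

Call:
{"fn": "apply_moves", "kwargs": {"increments": [{"gripper":40,"delta_pos":[0,0,0],"dr":[0,0,0]},{"gripper":40,"delta_pos":[0,-0.43,0.13],"dr":[0,0,0]},{"gripper":40,"delta_pos":[0,0,0],"dr":[0,0,0]},{"gripper":0,"delta_pos":[0,0,0],"dr":[0,0,0]},{"gripper":0,"delta_pos":[0,0,0],"dr":[0,0,0]}]}}

```text
t: 3.12
ee_pos: [450.2, 213.1, 59.7]
orientation: [0.058, 1.57, -0.058]
ft_force: [-0.0, 0.2, -0.2]
width: 25.4
```

Call:
{"fn": "apply_moves", "kwargs": {"increments": [{"gripper":0,"delta_pos":[0,0,0],"dr":[0,0,0]},{"gripper":0,"delta_pos":[0,0,0],"dr":[0,0,0]},{"gripper":0,"delta_pos":[0,0,0],"dr":[0,0,0]},{"gripper":0,"delta_pos":[0,0,0],"dr":[0,0,0]},{"gripper":0,"delta_pos":[0,0,0],"dr":[0,0,0]}]}}

```text
t: 3.53
ee_pos: [450.1, 213.2, 59.7]
orientation: [0.058, 1.57, -0.058]
ft_force: [0.3, -0.9, 0.8]
width: 16.1
```

Run:
```python
from plan import *
plan([450.5,213.3,59],85.6)
```

```text
t 3.53 p [450.1 213.2  59.7] x [-0. -0. -1.] jaw 85.78 q [ 0.42  0.52  2.   -0.    0.62 -1.08] F [ 0.3 -0.9  0.8] M [-0.16 -0.08 -0.01] w 16.1
dr [ 0.0032 -0.      0.0001] shift(now) [0.065 0.01  0.035] shift(after turn) [0.065 0.01  0.035]
dr [-3.1384e+00 -1.0000e-04 -0.0000e+00] shift(now) [0.065 0.01  0.035] shift(after turn) [ 0.065 -0.01  -0.035]
```

Gripped, at a width of 16.1 mm. Lifting now.

Call:
{"fn": "apply_moves", "kwargs": {"increments": [{"gripper":0,"delta_pos":[-0.5,0,0],"dr":[0,0,0]},{"gripper":0,"delta_pos":[-1,0,0],"dr":[0,0,0]},{"gripper":0,"delta_pos":[-1,0,0],"dr":[0,0,0]},{"gripper":0,"delta_pos":[-1.2,0,0],"dr":[0,0,0]},{"gripper":0,"delta_pos":[-1.5,0,0],"dr":[0,0,0]}]}}

```text
t: 3.95
ee_pos: [449.9, 213.2, 112.7]
orientation: [0.058, 1.57, -0.058]
ft_force: [0.6, -0.4, -1.1]
width: 15.5
```

Call:
{"fn": "apply_moves", "kwargs": {"increments": [{"gripper":0,"delta_pos":[-2,0,0],"dr":[0,0,0]},{"gripper":0,"delta_pos":[-2,0,0],"dr":[0,0,0]},{"gripper":0,"delta_pos":[-2,0,0],"dr":[0,0,0]},{"gripper":0,"delta_pos":[-1,0,0],"dr":[0,0,0]},{"gripper":0,"delta_pos":[0,0,0],"dr":[0,0,0]}]}}

```text
t: 4.37
ee_pos: [451.6, 213.9, 184.6]
orientation: [0.06, 1.565, -0.056]
ft_force: [0.8, 0.3, -1.9]
width: 15.6
```

Run:
```python
from plan import *
plan([530,-238,180],79)
for n in ['scene','side']:
    d=cap(n);P=dep(d);h=cv2.cvtColor(d['img'],cv2.COLOR_RGB2HSV)
    y=(h[...,0]>20)&(h[...,0]<35)&(h[...,1]>150)&(P[...,2]>100)&(P[...,2]<260)
    q=P[y]; print(n,y.sum(),np.percentile(q,[2,98],axis=0).round(1))
```

```text
t 4.37 p [451.6 213.9 184.6] x [ 0.005  0.002 -1.   ] jaw 85.77 q [ 0.42  0.3   1.94  0.    0.89 -1.08] F [ 0.8  0.3 -1.9] M [ 0.   -0.03 -0.01] w 15.6
dr [ 0.1182  0.0045 -0.0028] shift(now) [  0.398 -44.492  11.147] shift(after turn) [  0.459 -42.865  16.319]
dr [-3.0233  0.0043  0.0069] shift(now) [  0.398 -44.492  11.147] shift(after turn) [  0.459  42.865 -16.319]
scene 123 [[440.3 206.6 186.4]
 [477.3 221.3 210.8]]
side 60 [[431.5 217.6 184.9]
 [472.  223.8 199.5]]
```

Call:
{"fn": "apply_moves", "kwargs": {"increments": [{"gripper":0,"delta_pos":[0,0,0],"dr":[0.06,0,0]},{"gripper":0,"delta_pos":[0,0,0],"dr":[0.058,0.0,0]},{"gripper":0,"delta_pos":[0,-2,0.5],"dr":[0,0,0]},{"gripper":0,"delta_pos":[0,-3.5,0.85],"dr":[0,0,0]},{"gripper":0,"delta_pos":[0,-3.5,0.85],"dr":[0,0,0]}]}}

```text
t: 4.88
ee_pos: [453.6, 120.1, 180.2]
orientation: [0.148, 1.568, -0.149]
ft_force: [0.6, -0.6, -1.9]
width: 16.0
```

Call:
{"fn": "apply_moves", "kwargs": {"increments": [{"gripper":0,"delta_pos":[0,-3.5,0.85],"dr":[0,0,0]},{"gripper":0,"delta_pos":[0,-3.5,0.85],"dr":[0,0,0]},{"gripper":0,"delta_pos":[0,-3.5,0.85],"dr":[0,0,0]},{"gripper":0,"delta_pos":[0,-3.5,0.85],"dr":[0,0,0]},{"gripper":0,"delta_pos":[0,-3.5,0.85],"dr":[0,0,0]}]}}

```text
t: 5.3
ee_pos: [461.8, -60.8, 180.4]
orientation: [0.151, 1.568, -0.15]
ft_force: [1.2, -0.3, -1.8]
width: 15.7
```

Call:
{"fn": "apply_moves", "kwargs": {"increments": [{"gripper":0,"delta_pos":[0,-3.5,0.85],"dr":[0,0,0]},{"gripper":0,"delta_pos":[0,-3.5,0.85],"dr":[0,0,0]},{"gripper":0,"delta_pos":[0,-3.5,0.85],"dr":[0,0,0]},{"gripper":0,"delta_pos":[0,-3.5,0.85],"dr":[0,0,0]},{"gripper":0,"delta_pos":[0,-2.4,0.4],"dr":[0,0,0]}]}}

```text
t: 5.72
ee_pos: [468.5, -230.1, 180.3]
orientation: [0.152, 1.567, -0.151]
ft_force: [-0.0, -0.4, -1.4]
width: 15.9
```

Call:
{"fn": "apply_moves", "kwargs": {"increments": [{"gripper":0,"delta_pos":[0,0,0],"dr":[0,0,0]},{"gripper":0,"delta_pos":[0,0,0],"dr":[0,0,0]},{"gripper":0,"delta_pos":[0,0,0],"dr":[0,0,0]},{"gripper":0,"delta_pos":[0,0,0],"dr":[0,0,0]},{"gripper":0,"delta_pos":[0,0,0],"dr":[0,0,0]}]}}

```text
t: 6.13
ee_pos: [468.8, -226.2, 181.3]
orientation: [0.15, 1.566, -0.149]
ft_force: [-0.4, 0.1, -1.0]
width: 15.9
```

Run:
```python
from plan import *
plan([530,-238,180],79)
d=cap('wrist');save(d,'wrist2.png');cap('scene');cap('side')
P=dep(d);h=cv2.cvtColor(d['img'],cv2.COLOR_RGB2HSV)
m=(abs(P[...,2]-81)<4)&(np.hypot(P[...,0]-530,P[...,1]+238)<40)
print(m.sum(), cv2.minAreaRect(P[m][:,:2].astype(np.float32)) if m.sum()>5 else '')
```

```text
t 6.13 p [ 468.8 -226.2  181.3] x [-0.001  0.001 -1.   ] jaw 79.1 q [-0.47  0.34  1.9   0.    0.91 -1.85] F [-0.4  0.1 -1. ] M [-0.04  0.01  0.02] w 15.9
dr [ 0.0017 -0.0009 -0.0004] shift(now) [ 1.28e-01 -5.00e-03  6.23e+00] shift(after turn) [1.33e-01 6.00e-03 6.23e+00]
dr [-3.1399e+00  6.0000e-04 -1.4000e-03] shift(now) [ 1.28e-01 -5.00e-03  6.23e+00] shift(after turn) [ 1.33e-01 -6.00e-03 -6.23e+00]
0
```

View pics/wrist2.png

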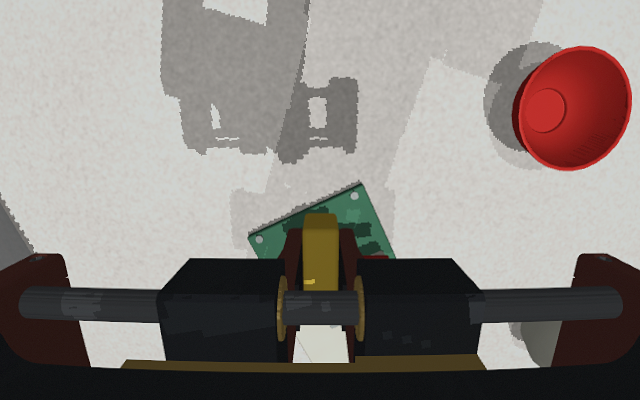

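Here image-up points back toward the robot, so the gripper hides the hub. I'll move past the hub, above the mould, to see it in front of the key.

Call:
{"fn": "apply_moves", "kwargs": {"increments": [{"gripper":0,"delta_pos":[0,0,2.5],"dr":[0,0,0]},{"gripper":0,"delta_pos":[0,0,3],"dr":[0,0,0]},{"gripper":0,"delta_pos":[0,0,3],"dr":[0,0,0]},{"gripper":0,"delta_pos":[0,0,3],"dr":[0,0,0]},{"gripper":0,"delta_pos":[0,0,0],"dr":[0,0,0]}]}}

```text
t: 6.7
ee_pos: [587.2, -250.0, 182.3]
orientation: [0.148, 1.56, -0.15]
ft_force: [-0.3, 0.5, -0.9]
width: 16.0
```

Call:
{"fn": "apply_moves", "kwargs": {"increments": [{"gripper":0,"delta_pos":[0,0,0],"dr":[0,0,0]},{"gripper":0,"delta_pos":[0,0,0],"dr":[0,0,0]},{"gripper":0,"delta_pos":[0,0,0],"dr":[0,0,0]},{"gripper":0,"delta_pos":[0,0,0],"dr":[0,0,0]},{"gripper":0,"delta_pos":[0,0,0],"dr":[0,0,0]}]}}

```text
t: 7.12
ee_pos: [581.1, -249.2, 181.9]
orientation: [0.151, 1.566, -0.151]
ft_force: [0.6, -0.3, -2.3]
width: 16.1
```

```bash
python3 - <<'E'
from plan import *
plan([530,-238,180],79)
d=cap('wrist');save(d,'wrist3.png');cap('scene');cap('side')
o,_=ray(d,[320,200]);print('cam',o)
P=dep(d);h=cv2.cvtColor(d['img'],cv2.COLOR_RGB2HSV)
m=(abs(P[...,2]-81)<3)&(np.hypot(P[...,0]-530,P[...,1]+238)<40)
print(m.sum(), cv2.minEnclosingCircle(P[m][:,:2].astype(np.float32)) if m.sum()>5 else '')
y=(h[...,0]>20)&(h[...,0]<35)&(h[...,1]>150)&(P[...,2]>150)
q=P[y];print(y.sum(),np.percentile(q,[2,50,98],axis=0)); t=q[q[:,2]>200]; print(cv2.minAreaRect(t[:,:2].astype(np.float32)))
v,u=np.nonzero(m);print(u.min(),u.max(),v.min(),v.max())
E
python3 -c "
import cv2
cv2.imwrite('pics/w3.png',cv2.resize(cv2.imread('pics/wrist3.png')[130:330,190:450],None,fx=3,fy=3,interpolation=cv2.INTER_CUBIC))"
```

```text
t 7.12 p [ 581.1 -249.2  181.9] x [-0.  0. -1.] jaw 79.0 q [-0.42  0.49  1.65 -0.    1.   -1.8 ] F [ 0.6 -0.3 -2.3] M [0.04 0.05 0.06] w 16.1
dr [-0.0001 -0.0003 -0.    ] shift(now) [ 0.187  0.126 -5.231] shift(after turn) [ 0.185  0.126 -5.231]
dr [ 3.1415e+00 -0.0000e+00  5.0000e-04] shift(now) [ 0.187  0.126 -5.231] shift(after turn) [ 0.185 -0.126  5.231]
cam [ 512.88546201 -236.30846116  334.88287961]
1234 ((528.3482055664062, -239.84133911132812), 20.003137588500977)
2912 [[ 554.71358155 -278.75226355  183.8258857 ]
 [ 568.57359519 -247.64325922  203.89019331]
 [ 587.08019601 -238.51117111  279.79081182]]
((556.4660034179688, -242.91915893554688), (59.15699005126953, 65.36307525634766), 39.227909088134766)
295 345 110 162
```

View pics/w3.png

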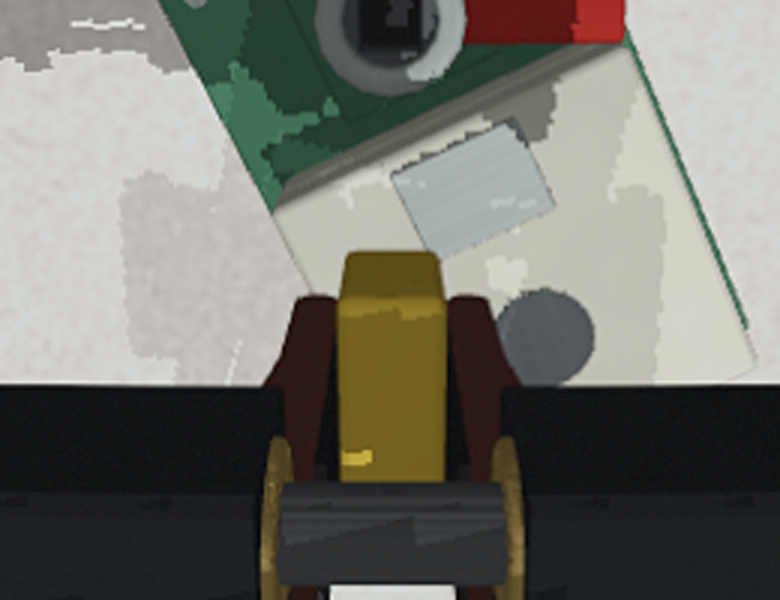

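The wrist view shows the hub at crop (390,25) as a clean circle of 20.0 mm radius centred at (528.3,−239.8). The socket square and arm are aligned with the tool axes. The handle's front top edge is at crop (338..447, 300).

Run:
```python
from plan import *
d=load('wrist');P=dep(d);h=cv2.cvtColor(d['img'],cv2.COLOR_RGB2HSV).astype(int)
y=(h[...,0]>20)&(h[...,0]<35)&(h[...,1]>120)
for v in (225,231,240,250,260,270):
    u=np.nonzero(y[v,295:350])[0]+295; print(v,u.min(),u.max(),P[v,321].round(1),P[v,(u.min()+u.max())//2].round(1))
R=Rn.from_euler('z',-11,degrees=True).as_matrix() # key frame guess: x axis at -11deg = tool z
s=ctrl.get_obs(); p=s['ee_pos']; M=Rn.from_rotvec(s['orientation']).as_matrix()
m=y&(P[...,2]>200)&(P[...,2]<212); m[:, :295]=0; m[:,350:]=0
q=(P[m]-p)@M; print('tool-frame top face x,y,z range',np.percentile(q,[1,50,99],axis=0).round(1), np.median(P[m][:,2]))
hub=np.array([528.35,-239.84,81]); print('hub in tool',((hub-p)@M).round(1))
# socket square orientation: dark pixels inside recess
mm=(np.hypot(P[...,0]-528.3,P[...,1]+239.8)<11)&(P[...,2]<72)&(P[...,2]>45); print('socket floor px',mm.sum())
if mm.sum()>20: print(cv2.minAreaRect(P[mm][:,:2].astype(np.float32)),np.median(P[mm][:,2]))
a=((h[...,0]<8)|(h[...,0]>172))&(h[...,1]>120)&(abs(P[...,2]-70)<3)&(np.hypot(P[...,0]-528,P[...,1]+240)<80)
print('arm',cv2.minAreaRect(P[a][:,:2].astype(np.float32)),np.degrees(np.arctan2(*(P[a].mean(0)-hub)[[1,0]])))
```

```text
225 304 336 [ 558.9 -245.   199.2] [ 558.9 -245.5  198.9]
231 302 338 [ 559.5 -245.1  205.1] [ 559.8 -245.6  204. ]
240 302 338 [ 564.  -246.   203.7] [ 564.  -246.5  203.7]
250 302 338 [ 568.2 -246.8  204.7] [ 568.7 -247.4  203.5]
260 302 338 [ 573.  -247.8  204.2] [ 573.2 -248.3  203.7]
270 303 338 [ 578.2 -248.8  203.5] [ 577.6 -249.1  204.3]
tool-frame top face x,y,z range [[-23.6  -8.2 -23.1]
 [-22.1  -0.5  -9.4]
 [-19.1   7.6   6.1]] 203.98637282063436
hub in tool [100.9  -0.8 -54.1]
socket floor px 426
((529.0314331054688, -239.99520874023438), (17.11703109741211, 16.100616455078125), 79.57817077636719) 54.693596390301224
arm ((535.6853637695312, -199.2139129638672), (43.69594192504883, 14.487858772277832), 79.22283172607422) 79.85228015544769
```

Key and socket are measured in the same view. The socket centre is (528.5,−239.9) at yaw 79.5°, and the key is centred in the grip. I'll move above it and start down.

Call:
{"fn": "apply_moves", "kwargs": {"increments": [{"gripper":0,"delta_pos":[0,0,-1.8],"dr":[-0.009,0,0]},{"gripper":0,"delta_pos":[0,-0.05,-1.8],"dr":[0,0,0]},{"gripper":0,"delta_pos":[0,0,-1.78],"dr":[0,0,0]},{"gripper":0,"delta_pos":[1,0,0],"dr":[0,0,0]},{"gripper":0,"delta_pos":[1.5,0,0],"dr":[0,0,0]}]}}

```text
t: 7.68
ee_pos: [529.5, -240.4, 157.8]
orientation: [0.143, 1.563, -0.145]
ft_force: [1.2, 0.5, -1.4]
width: 16.1
```

Call:
{"fn": "apply_moves", "kwargs": {"increments": [{"gripper":0,"delta_pos":[1.5,0,0],"dr":[0,0,0]},{"gripper":0,"delta_pos":[1,0,0],"dr":[0,0,0]},{"gripper":0,"delta_pos":[0,0,0],"dr":[0,0,0]},{"gripper":0,"delta_pos":[0,0,0],"dr":[0,0,0]},{"gripper":0,"delta_pos":[0,0,0],"dr":[0,0,0]}]}}

```text
t: 8.1
ee_pos: [529.6, -240.2, 132.0]
orientation: [0.143, 1.565, -0.144]
ft_force: [-0.4, -0.1, -2.2]
width: 16.2
```

```bash
python3 - <<'E'
from plan import *
plan([528.5,-239.6,102],79.5)
d=cap('wrist');P=dep(d);h=cv2.cvtColor(d['img'],cv2.COLOR_RGB2HSV).astype(int)
s=ctrl.get_obs(); p=s['ee_pos']; M=Rn.from_rotvec(s['orientation']).as_matrix()
m=(h[...,0]>20)&(h[...,0]<35)&(h[...,1]>120)&(abs(P[...,2]-p[2]-22.5)<4); q=(P[m]-p)@M; print('handle in tool',np.percentile(q,[1,50,99],axis=0).round(1))
for n in ['scene','side']:
    d=cap(n);save(d,n+'4.png')
E
python3 -c "
import cv2,numpy as np
a=cv2.imread('pics/scene4.png')[120:220,140:260];b=cv2.imread('pics/side4.png')[80:180,290:410]
cv2.imwrite('pics/cr4.png',np.hstack([cv2.resize(x,(400,333),interpolation=cv2.INTER_CUBIC) for x in (a,b)]))"
```

```text
t 8.1 p [ 529.6 -240.2  132. ] x [ 0.001 -0.    -1.   ] jaw 79.53 q [-0.45  0.49  1.79 -0.    0.86 -1.83] F [-0.4 -0.1 -2.2] M [-0.01 -0.01  0.01] w 16.2
dr [0.0006 0.0007 0.0002] shift(now) [ 3.002  0.036 -0.117] shift(after turn) [ 3.002  0.035 -0.115]
dr [-3.141e+00 -3.000e-04  1.100e-03] shift(now) [ 3.002  0.036 -0.117] shift(after turn) [ 3.002 -0.035  0.115]
handle in tool [[-23.4  -8.2 -22.8]
 [-21.9  -0.5  -8.9]
 [-19.6   7.5   6.5]]
```

View pics/cr4.png

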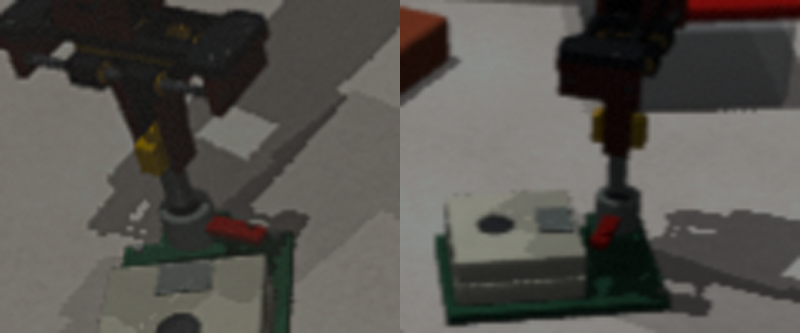

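Both views show the shank right over the hub. I'll apply the last trim and go down slowly, watching the force.

Call:
{"fn": "apply_moves", "kwargs": {"increments": [{"gripper":0,"delta_pos":[0,0.03,-0.11],"dr":[0,0,0]},{"gripper":0,"delta_pos":[0.4,0,0],"dr":[0,0,0]},{"gripper":0,"delta_pos":[0.3,0,0],"dr":[0,0,0]},{"gripper":0,"delta_pos":[0.3,0,0],"dr":[0,0,0]},{"gripper":0,"delta_pos":[0.2,0,0],"dr":[0,0,0]}]}}

```text
t: 8.67
ee_pos: [527.7, -239.3, 119.1]
orientation: [0.144, 1.567, -0.143]
ft_force: [0.5, 0.4, -1.4]
width: 16.1
```

Call:
{"fn": "apply_moves", "kwargs": {"increments": [{"gripper":0,"delta_pos":[0.15,0,0],"dr":[0,0,0]},{"gripper":0,"delta_pos":[0.15,0,0],"dr":[0,0,0]},{"gripper":0,"delta_pos":[0,0,0],"dr":[0,0,0]},{"gripper":0,"delta_pos":[0,0,0],"dr":[0,0,0]},{"gripper":0,"delta_pos":[0,0,0],"dr":[0,0,0]}]}}

```text
t: 9.08
ee_pos: [528.0, -239.4, 116.7]
orientation: [0.144, 1.566, -0.144]
ft_force: [-0.2, 0.4, -1.7]
width: 15.9
```

The foot is about 5 mm inside the mouth, with no contact force. Continuing down.

Call:
{"fn": "apply_moves", "kwargs": {"increments": [{"gripper":0,"delta_pos":[0.3,0,0],"dr":[0,0,0]},{"gripper":0,"delta_pos":[0.3,0,0],"dr":[0,0,0]},{"gripper":0,"delta_pos":[0.3,0,0],"dr":[0,0,0]},{"gripper":0,"delta_pos":[0.2,0,0],"dr":[0,0,0]},{"gripper":0,"delta_pos":[0,0,0],"dr":[0,0,0]}]}}

```text
t: 9.5
ee_pos: [527.5, -239.2, 105.0]
orientation: [0.144, 1.567, -0.143]
ft_force: [0.5, 0.7, -1.5]
width: 15.8
```

Call:
{"fn": "apply_moves", "kwargs": {"increments": [{"gripper":0,"delta_pos":[0.1,0,0],"dr":[0,0,0]},{"gripper":0,"delta_pos":[0.1,0,0],"dr":[0,0,0]},{"gripper":0,"delta_pos":[0.1,0,0],"dr":[0,0,0]},{"gripper":0,"delta_pos":[0,0,0],"dr":[0,0,0]},{"gripper":0,"delta_pos":[0,0,0],"dr":[0,0,0]}]}}

```text
t: 9.92
ee_pos: [527.9, -239.4, 102.7]
orientation: [0.144, 1.566, -0.144]
ft_force: [-0.9, -0.3, -1.7]
width: 15.3
```

Call:
{"fn": "apply_moves", "kwargs": {"increments": [{"gripper":0,"delta_pos":[0.05,0,0],"dr":[0,0,0]},{"gripper":0,"delta_pos":[0.05,0,0],"dr":[0,0,0]},{"gripper":0,"delta_pos":[0.05,0,0],"dr":[0,0,0]},{"gripper":0,"delta_pos":[0,0,0],"dr":[0,0,0]},{"gripper":0,"delta_pos":[0,0,0],"dr":[0,0,0]}]}}

```text
t: 10.33
ee_pos: [528.1, -239.5, 102.6]
orientation: [0.143, 1.565, -0.144]
ft_force: [-3.8, 1.8, 11.7]
width: 15.8
```

Contact with the floor at TCP z 102.6 (11.7 N), where the geometry puts it. I'll unload a little and turn clockwise.

Call:
{"fn": "apply_moves", "kwargs": {"increments": [{"gripper":0,"delta_pos":[-0.07,0,0],"dr":[0,0,0]},{"gripper":0,"delta_pos":[0,0,0],"dr":[0.06,0,0]},{"gripper":0,"delta_pos":[0,0,0],"dr":[0.06,0,0]},{"gripper":0,"delta_pos":[0,0,0],"dr":[0.06,0,0]},{"gripper":0,"delta_pos":[0,0,0],"dr":[0.06,0,0]}]}}

```text
t: 10.75
ee_pos: [528.1, -239.4, 102.6]
orientation: [0.334, 1.544, -0.334]
ft_force: [-2.3, 1.6, 5.7]
width: 15.6
```

Call:
{"fn": "apply_moves", "kwargs": {"increments": [{"gripper":0,"delta_pos":[0,0,0],"dr":[0.06,0,0]},{"gripper":0,"delta_pos":[0,0,0],"dr":[0.06,0,0]},{"gripper":0,"delta_pos":[0,0,0],"dr":[0.06,0,0]},{"gripper":0,"delta_pos":[0,0,0],"dr":[0.06,0,0]},{"gripper":0,"delta_pos":[0,0,0],"dr":[0.06,0,0]}]}}

```text
t: 11.17
ee_pos: [528.1, -239.0, 102.6]
orientation: [0.568, 1.495, -0.567]
ft_force: [-1.1, 3.0, 6.5]
width: 15.7
```

Run:
```python
from plan import *
plan([528.1,-239.5,102.6])
```

```text
t 11.17 p [ 528.1 -239.   102.6] x [ 0.  0. -1.] jaw 48.42 q [-0.45  0.53  1.81  0.    0.8  -1.29] F [-1.1  3.   6.5] M [0.7  0.26 0.17] w 15.7
dr [ 0.     -0.     -0.0006] shift(now) [-0.    -0.036  0.03 ] shift(after turn) [ 0.    -0.036  0.03 ]
dr [-3.1416e+00  9.0000e-04 -0.0000e+00] shift(now) [-0.    -0.036  0.03 ] shift(after turn) [ 0.     0.036 -0.03 ]
```

Call:
{"fn": "apply_moves", "kwargs": {"increments": [{"gripper":0,"delta_pos":[0,0,0],"dr":[0.06,0,0]},{"gripper":0,"delta_pos":[0,0,0],"dr":[0.06,0,0]},{"gripper":0,"delta_pos":[0,0,0],"dr":[0.06,0,0]},{"gripper":0,"delta_pos":[0,0,0],"dr":[0.06,0,0]},{"gripper":0,"delta_pos":[0,0,0],"dr":[0.06,0,0]}]}}

```text
t: 11.58
ee_pos: [528.3, -238.9, 102.6]
orientation: [0.8, 1.419, -0.798]
ft_force: [-0.5, 4.4, 6.4]
width: 15.9
```

Call:
{"fn": "apply_moves", "kwargs": {"increments": [{"gripper":0,"delta_pos":[0,0,0],"dr":[0.06,0,0]},{"gripper":0,"delta_pos":[0,0,0],"dr":[0.06,0,0]},{"gripper":0,"delta_pos":[0,0,0],"dr":[0.06,0,0]},{"gripper":0,"delta_pos":[0,0,0],"dr":[0.06,0,0]},{"gripper":0,"delta_pos":[0,0,0],"dr":[0.04,0,0]}]}}

```text
t: 12.0
ee_pos: [528.6, -238.8, 102.6]
orientation: [1.013, 1.322, -1.011]
ft_force: [0.3, 5.1, 4.3]
width: 15.9
```

```bash
cat > arm.py <<'E'
from plan import *
plan([528.1,-239.5,102.6])
for n in ['scene','side','wrist']:
    d=cap(n);save(d,n+'5.png');P=dep(d);h=cv2.cvtColor(d['img'],cv2.COLOR_RGB2HSV).astype(int)
    a=((h[...,0]<8)|(h[...,0]>172))&(h[...,1]>120)&(abs(P[...,2]-70)<3.5)&(np.hypot(P[...,0]-529,P[...,1]+239)<80)
    if a.sum()>15: q=P[a];print(n,a.sum(),np.round(cv2.minAreaRect(q[:,:2].astype(np.float32))[2],1),np.degrees(np.arctan2(*(q.mean(0)-[529,-239,0])[[1,0]])).round(1),q.mean(0).round(1))
E
python3 arm.py
```

```text
t 12.0 p [ 528.6 -238.8  102.6] x [ 0.001  0.001 -1.   ] jaw 15.18 q [-0.45  0.53  1.81  0.    0.8  -0.71] F [0.3 5.1 4.3] M [ 0.98 -0.06  0.12] w 15.9
dr [ 0.     -0.0004 -0.0014] shift(now) [ 0.003 -0.064  0.058] shift(after turn) [ 0.003 -0.064  0.058]
dr [-3.1416e+00  2.2000e-03 -6.0000e-04] shift(now) [ 0.003 -0.064  0.058] shift(after turn) [ 0.003  0.064 -0.058]
scene 67 31.8 31.8 [ 568.1 -214.8   70.5]
side 43 26.1 36.5 [ 562.4 -214.3   69.1]
wrist 1623 32.3 32.4 [ 563.  -217.4   68.8]
```

The arm follows at 32°, about 17° behind the key. About 18° remains to the press's +x (14.3°).

Call:
{"fn": "apply_moves", "kwargs": {"increments": [{"gripper":0,"delta_pos":[0,0,0],"dr":[0.06,0,0]},{"gripper":0,"delta_pos":[0,0,0],"dr":[0.06,0,0]},{"gripper":0,"delta_pos":[0,0,0],"dr":[0.06,0,0]},{"gripper":0,"delta_pos":[0,0,0],"dr":[0.06,0,0]},{"gripper":0,"delta_pos":[0,0,0],"dr":[0.04,0,0]}]}}

```text
t: 12.57
ee_pos: [528.8, -238.7, 102.6]
orientation: [1.222, 1.201, -1.219]
ft_force: [1.6, 4.2, 4.4]
width: 15.3
```

Call:
{"fn": "apply_moves", "kwargs": {"increments": [{"gripper":0,"delta_pos":[0,0,0],"dr":[0.03,0,0]},{"gripper":0,"delta_pos":[0,0,0],"dr":[0.03,0,0]},{"gripper":0,"delta_pos":[0,0,0],"dr":[0,0,0]},{"gripper":0,"delta_pos":[0,0,0],"dr":[0,0,0]},{"gripper":0,"delta_pos":[0,0,0],"dr":[0,0,0]}]}}

```text
t: 12.98
ee_pos: [528.9, -238.7, 102.6]
orientation: [1.263, 1.174, -1.26]
ft_force: [1.1, 4.7, 4.9]
width: 15.9
```

```bash
python3 arm.py
```

```text
t 12.98 p [ 528.9 -238.7  102.6] x [ 0.002  0.001 -1.   ] jaw -4.13 q [-0.45  0.53  1.81  0.    0.8  -0.37] F [1.1 4.7 4.9] M [ 1.04 -0.26  0.16] w 15.9
dr [ 0.     -0.0008 -0.0018] shift(now) [ 0.002 -0.073  0.088] shift(after turn) [ 0.003 -0.073  0.088]
dr [-3.1416e+00  2.8000e-03 -1.3000e-03] shift(now) [ 0.002 -0.073  0.088] shift(after turn) [ 0.003  0.073 -0.088]
scene 71 15.4 16.9 [ 572.3 -225.9   70.7]
side 41 10.3 20.5 [ 567.6 -224.5   69.3]
wrist 1638 14.9 14.7 [ 568.1 -228.7   68.8]
```

Call:
{"fn": "apply_moves", "kwargs": {"increments": [{"gripper":0,"delta_pos":[0,0,0],"dr":[0.03,0,0]},{"gripper":0,"delta_pos":[0,0,0],"dr":[0.03,0,0]},{"gripper":0,"delta_pos":[0,0,0],"dr":[0,0,0]},{"gripper":0,"delta_pos":[0,0,0],"dr":[0,0,0]},{"gripper":0,"delta_pos":[0,0,0],"dr":[0,0,0]}]}}

```text
t: 13.55
ee_pos: [528.9, -238.7, 102.6]
orientation: [1.307, 1.143, -1.304]
ft_force: [1.5, 5.1, 5.6]
width: 16.0
```

```bash
python3 arm.py
```

```text
t 13.55 p [ 528.9 -238.7  102.6] x [ 0.002  0.001 -1.   ] jaw -7.53 q [-0.45  0.53  1.81  0.    0.8  -0.31] F [1.5 5.1 5.6] M [ 1.08 -0.31  0.42] w 16.0
dr [ 0.     -0.0008 -0.0017] shift(now) [ 0.002 -0.072  0.088] shift(after turn) [ 0.002 -0.072  0.088]
dr [-3.1416e+00  2.7000e-03 -1.2000e-03] shift(now) [ 0.002 -0.072  0.088] shift(after turn) [ 0.002  0.072 -0.088]
scene 76 15.5 16.6 [ 572.7 -226.    70.5]
side 39 7.9 20.9 [ 567.5 -224.3   69.8]
wrist 1663 15.0 14.7 [ 568.3 -228.7   68.8]
```

The moment jumped from 0.16 to 0.42 N m while the arm stayed at 14.7°, so it is at its stop. I'll relax the twist within the play, release and rise.

Call:
{"fn": "apply_moves", "kwargs": {"increments": [{"gripper":0,"delta_pos":[0,0,0],"dr":[-0.05,0,0]},{"gripper":0,"delta_pos":[0,0,0],"dr":[0,0,0]},{"gripper":30,"delta_pos":[0,0,0],"dr":[0,0,0]},{"gripper":40,"delta_pos":[0,0,0],"dr":[0,0,0]},{"gripper":50,"delta_pos":[0,0,0],"dr":[0,0,0]}]}}

```text
t: 14.12
ee_pos: [527.8, -239.6, 101.8]
orientation: [1.269, 1.169, -1.27]
ft_force: [-0.3, 0.8, 0.3]
width: 32.3
```

Call:
{"fn": "apply_moves", "kwargs": {"increments": [{"gripper":50,"delta_pos":[0,0,0],"dr":[0,0,0]},{"gripper":50,"delta_pos":[0,0,0],"dr":[0,0,0]},{"gripper":50,"delta_pos":[-0.5,0,0],"dr":[0,0,0]},{"gripper":50,"delta_pos":[-1,0,0],"dr":[0,0,0]},{"gripper":50,"delta_pos":[-2,0,0],"dr":[0,0,0]}]}}

```text
t: 14.53
ee_pos: [526.6, -238.9, 136.1]
orientation: [1.269, 1.173, -1.271]
ft_force: [0.2, -0.0, -0.8]
width: 44.3
```

Call:
{"fn": "apply_moves", "kwargs": {"increments": [{"gripper":50,"delta_pos":[-3,0,0],"dr":[0,0,0]},{"gripper":50,"delta_pos":[-3,0,0],"dr":[0,0,0]},{"gripper":50,"delta_pos":[-3,0,0],"dr":[0,0,0]},{"gripper":50,"delta_pos":[-1,0,0],"dr":[0,0,0]},{"gripper":50,"delta_pos":[0,0,0],"dr":[0,0,0]}]}}

```text
t: 14.95
ee_pos: [529.6, -240.3, 240.6]
orientation: [1.27, 1.163, -1.266]
ft_force: [0.5, 1.1, -0.0]
width: 43.8
```

```bash
python3 arm.py
python3 - <<'E'
from h import *
for n in ['scene','side','wrist']:
    d=load(n);P=dep(d);h=cv2.cvtColor(d['img'],cv2.COLOR_RGB2HSV).astype(int)
    y=(h[...,0]>20)&(h[...,0]<35)&(h[...,1]>120)&(np.hypot(P[...,0]-529,P[...,1]+239)<50)&(P[...,2]>80)&(P[...,2]<150)
    if y.sum()>5: q=P[y]; t=q[q[:,2]>np.percentile(q[:,2],98)-5]; print(n,y.sum(),'z',np.percentile(q[:,2],[2,50,98]).round(1),cv2.minAreaRect(t[:,:2].astype(np.float32)))
a=cv2.imread('pics/scene5.png')[100:300,140:400];b=cv2.imread('pics/side5.png')[80:280,250:510];c=cv2.imread('pics/wrist5.png')
cv2.imwrite('pics/cr5.png',np.vstack([np.hstack([cv2.resize(x,(390,300)) for x in (a,b)]),cv2.resize(c,(780,290))[:, :]]))
E
```

```text
t 14.95 p [ 529.6 -240.3  240.6] x [ 0.006 -0.003 -1.   ] jaw -4.7 q [-0.45  0.35  1.72 -0.    1.07 -0.36] F [ 0.5  1.1 -0. ] M [-0.03  0.01  0.01] w 43.8
dr [-0.      0.0024 -0.0062] shift(now) [13.803 -0.241 -0.097] shift(after turn) [13.804 -0.155 -0.064]
dr [ 3.1416 -0.0098 -0.0038] shift(now) [13.803 -0.241 -0.097] shift(after turn) [13.804  0.155  0.064]
scene 79 14.0 16.4 [ 572.6 -226.2   70.6]
side 46 20.1 19.8 [ 565.9 -225.7   69.2]
wrist 608 15.1 14.0 [ 568.1 -229.2   69. ]
scene 182 z [103.6 121.1 128.8] ((532.0016479492188, -236.99685668945312), (44.55138397216797, 17.659467697143555), 87.77354431152344)
side 70 z [102.8 122.2 127.3] ((527.1303100585938, -235.63650512695312), (45.46498107910156, 12.39346694946289), 85.02005004882812)
wrist 1047 z [107.1 124.9 126.4] ((528.3034057617188, -240.0526580810547), (45.59874725341797, 15.50938892364502), 85.008544921875)
```

View pics/cr5.png

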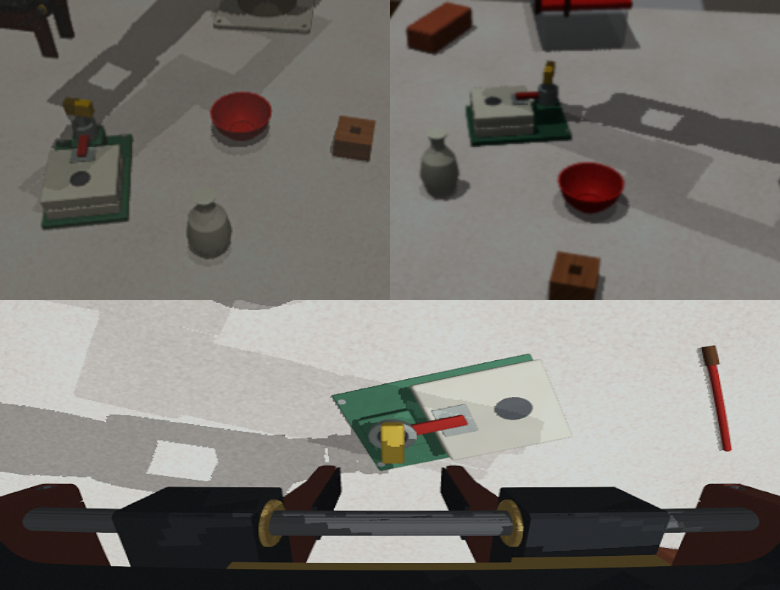

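The key stands upright in the hub (wrist view 392,440). Its handle top is at 125–126 mm, and 126 means fully home. The arm lies along +x on the mould's steel plate, and the vase and bowl are untouched. Handing in.

```bash
python3 -c "
from workcell import ctrl
s=ctrl.get_obs();print(s['t'],s['qvel'].round(3),s['ft_force'].round(1));print(ctrl.close_job())"
```

```text
15.1 [ 0.     0.019  0.01   0.     0.001 -0.   ] [-1.3  0.6  0. ]
the job is handed in; nothing more can be done
None
```

I took the key from the rack, pushed it to the socket floor and turned it clockwise until the clamp arm hit its stop. I then let go and raised the gripper clear. The job was handed in at about 15 s of the 51 s allowed; no verdict is reported.

**Key depth:** the foot met the floor at 11.7 N. After release the handle top measured 125–126 mm in the wrist camera, where 126 mm means fully home.

**Clamp arm:** the turning moment rose from 0.16 to 0.42 N m while the arm stopped moving. After release the arm measured 14–15° in the wrist camera, against about 14.3° for the press's +x.

**Bystanders:** the vase and bowl look untouched in the last pictures. The bottle was outside those crops, and the arm did not go near it after the first approach.

**Disagreements:**
- **Arm angle:** the scene and side cameras gave looser values, 14–20°.
- **Hub position:** the scene and side cameras placed it about 2 mm from the wrist camera's value, within the stated calibration. I used the wrist value.
- **First approach:** it ended 4 mm off sideways, and I corrected it before gripping.

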